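# Nip-check the bonding clamp levers and mark the slack one

## Task

Go along the three bonding clamps from the robot's left to its right and check each blue lever for tightness: lean on its grip in the tightening direction (clockwise from above) with about 7 N for a moment. A sound lever holds and must not be forced or turned; a slack one gives way easily, so let it turn a centimetre or two and leave it there. Stand a red marker upright on the bare front end of the slack clamp's board, none on a sound one, and leave the other markers in their tray and everything else alone.

Things in the scene. Friction and masses are not known exactly. Their poses are not given: they have to be found in the camera images.
- clamp_a: One of three look-alike bonding clamps in a row (letters shuffled along it): plywood board 220 x 110 x 18 mm screwed to the bench, upturned clear drawer on it (x -50 to +12 mm), heel block, steel strap 32 mm wide (top 81 mm above the bench), vertical stud at x +35 mm, y 0 with an blue lever. Board bare from x -110 to -50 mm. Origin: centre of its underside; x away from the robot within 0.3 rad, z up.
- nut_a: Steel nut of clamp_a under the lever's hub. Origin: on the lever's vertical turning axis, 18 mm above the bench; x along the unloaded lever. Clockwise from above tightens. The lever winds up springily on the nut, 20 N m per rad; beyond its breakaway torque the nut turns too: about 1.2 N m on a sound clamp (that spoils the joint), about 0.15 N m on a slack one, which then goes on turning.
- grip_a (a point): Middle of the grip of clamp_a's blue lever: level round bar 17 mm thick, 72 mm from the turning axis, centre line 114 mm above the bench; it ends 90 mm from the axis and slopes down inward to a hub 26 mm across. The lever points to the clamp's +y side, up to 0.45 rad either way. Apart from the strap nothing beside the grip is above 65 mm.
- bay_a (a point): Centre of the bare front end of clamp_a's board (60 x 110 mm), on its top face, 18 mm above the bench: where a marker for this clamp stands. The acrylic drawer begins 30 mm beyond it.
- clamp_b: One of three look-alike bonding clamps in a row (letters shuffled along it): plywood board 220 x 110 x 18 mm screwed to the bench, upturned clear drawer on it (x -50 to +12 mm), heel block, steel strap 32 mm wide (top 81 mm above the bench), vertical stud at x +35 mm, y 0 with an blue lever. Board bare from x -110 to -50 mm. Origin: centre of its underside; x away from the robot within 0.3 rad, z up.
- nut_b: Steel nut of clamp_b under the lever's hub. Origin: on the lever's vertical turning axis, 18 mm above the bench; x along the unloaded lever. Clockwise from above tightens. The lever winds up springily on the nut, 20 N m per rad; beyond its breakaway torque the nut turns too: about 1.2 N m on a sound clamp (that spoils the joint), about 0.15 N m on a slack one, which then goes on turning.
- grip_b (a point): Middle of the grip of clamp_b's blue lever: level round bar 17 mm thick, 72 mm from the turning axis, centre line 114 mm above the bench; it ends 90 mm from the axis and slopes down inward to a hub 26 mm across. The lever points to the clamp's +y side, up to 0.45 rad either way. Apart from the strap nothing beside the grip is above 65 mm.
- bay_b (a point): Centre of the bare front end of clamp_b's board (60 x 110 mm), on its top face, 18 mm above the bench: where a marker for this clamp stands. The acrylic drawer begins 30 mm beyond it.
- clamp_c: One of three look-alike bonding clamps in a row (letters shuffled along it): plywood board 220 x 110 x 18 mm screwed to the bench, upturned clear drawer on it (x -50 to +12 mm), heel block, steel strap 32 mm wide (top 81 mm above the bench), vertical stud at x +35 mm, y 0 with an blue lever. Board bare from x -110 to -50 mm. Origin: centre of its underside; x away from the robot within 0.3 rad, z up.
- nut_c: Steel nut of clamp_c under the lever's hub. Origin: on the lever's vertical turning axis, 18 mm above the bench; x along the unloaded lever. Clockwise from above tightens. The lever winds up springily on the nut, 20 N m per rad; beyond its breakaway torque the nut turns too: about 1.2 N m on a sound clamp (that spoils the joint), about 0.15 N m on a slack one, which then goes on turning.
- grip_c (a point): Middle of the grip of clamp_c's blue lever: level round bar 17 mm thick, 72 mm from the turning axis, centre line 114 mm above the bench; it ends 90 mm from the axis and slopes down inward to a hub 26 mm across. The lever points to the clamp's +y side, up to 0.45 rad either way. Apart from the strap nothing beside the grip is above 65 mm.
- bay_c (a point): Centre of the bare front end of clamp_c's board (60 x 110 mm), on its top face, 18 mm above the bench: where a marker for this clamp stands. The acrylic drawer begins 30 mm beyond it.
- marker_0: One of three alike red marker cones with a white band, 80 mm high, 60 g: foot disc 40 mm across, 6 mm thick, cone, then a straight round stem 17 mm across from 46 to 80 mm height, to be held. They stand 56 mm apart in a row along the tray's length. Origin: centre of its underside; z up.
- marker_1: One of three alike red marker cones with a white band, 80 mm high, 60 g: foot disc 40 mm across, 6 mm thick, cone, then a straight round stem 17 mm across from 46 to 80 mm height, to be held. They stand 56 mm apart in a row along the tray's length. Origin: centre of its underside; z up.
- marker_2: One of three alike red marker cones with a white band, 80 mm high, 60 g: foot disc 40 mm across, 6 mm thick, cone, then a straight round stem 17 mm across from 46 to 80 mm height, to be held. They stand 56 mm apart in a row along the tray's length. Origin: centre of its underside; z up.
- marker_tray: Shallow grey tray, 190 (x) x 66 (y) x 14 mm, floor 4 mm thick, fixed on the bench; holds the marker cones. Origin: centre of its underside.
- jar: Glass jar with a red screw cap, 64 mm across, 95 mm high; a bystander. Origin: centre of its underside.
- applicator: White solvent applicator bottle with a blue nozzle, 42 mm across, 90 mm high to the nozzle with a thin steel needle above; a bystander. Origin: centre of its underside.
- spare_drawer: Loose clear acrylic drawer, 150 x 80 x 55 mm, with a small bent handle on one short end; a bystander. Origin: centre of its underside.
- wood_block: Wooden block 120 x 50 x 30 mm lying flat; a bystander. Origin: centre of its underside.
- driver: Screwdriver with a green handle, 200 mm long, lying; a bystander. Origin: under its middle.
- tape: Cardboard tape core lying flat, 96 mm outside, 24 mm high; a bystander. Origin: centre of its underside.
There are look-alikes about, which are no part of the job. Leave any green look-alike of the marker_2 alone. Leave any turquoise look-alike of the marker_1 alone.

How it is judged:
By the outcome, as a careful person would: the job done as asked, in the order asked, and still so for the second after the job is handed in, with the robot touching nothing.
It also fails if it takes over 70 s, if anything falls off the work surface, if the arm or the gripper's body presses on something with over 40 N, if the wrist force passes 120 N, or if a joint passes its speed limit or range.

## Robot

A 7-joint arm with a two-finger parallel gripper is mounted at the origin on the work surface. World frame = base frame: x ahead of the robot, y to its left, z up, the work surface at z = 0. Lengths are in m, angles in rad, forces in N, time in s.
With the tool pointing down it reaches from about 0.425 to 0.95 m from the base axis. Payload 16.7 kg.
Tool frame: the origin (TCP) lies on the centre line of the jaws, within the pads' length; the fingertips stand 25 mm ahead of it and the grasp point (between the pads) lies 6 mm ahead of it; z points along the fingers, y is the direction in which the jaws open and shut (so a half turn about z gives the same grasp; the last joint's range is limited). The gripper opens to 94 mm and grips with 3 to 60 N. Pads are 16 mm wide; open, the fingers measure 119 mm over their backs; the gripper's body (75 mm by 177 mm) begins 78 mm behind the grasp point.
Start: joints at [1.042, 0.426, 0.074, 1.606, -0.034, 1.111, -0.067], TCP at [0.25, -0.627, 0.23] pointing down, gripper open.
Joint ranges: [-2.85, 2.85], [-0.5, 2.14], [-1.23, 1.37], [0.21, 2.46], [-1.02, 4.16], [0.16, 2.05], [-2.73, 2.73]. Speed limits (rad/s): [1.89, 1.89, 2.39, 2.39, 3.01, 3.01, 3.01].

## Interface

Orientations are given as [roll, pitch, yaw] about the fixed x, y, z axes, in that order (R = Rz(yaw) Ry(pitch) Rx(roll)).
In Python, from plant import manip gives the robot as it stands. The module is installed in compiled form; this text tells all that it offers.
- The arm moves only by the shell command python3 -m inch 'ROWS' [FORCE]. ROWS is JSON, a list of rows, each a list of 5 numbers: the shift along the tool's x, y, z in m, then the turn about the tool's z in rad, then the closure, from -1 (fully open) to 1 (shut), so that 0 is half open. A call has exactly 8 rows; each row shifts and turns the commanded pose from where the row before left it, along the tool's axes as they then stand; what a row does not reach is not made up. A row lasts 1/8 s, in which the tool goes at most 62.5 mm and 10.7 degrees, less where a joint would pass 70% of its speed; a pose out of reach is approached as far as the arm can. A call is refused whole if a number of a shift passes 0.0625 or a number of a turn 0.188, either way. A call with a gripper value outside its range is refused whole. The fingers move at their own pace and stop on an object; FORCE is the grip in N (left out, the last holds). Time passes only in rows, so rows that do not move let the fingers close, or fill a call up. It gives the time, the measured TCP pose, the force and the opening at its end, in the units of the state.
- manip.sense(): the state, without advancing time (a new reading comes with each control period).
- manip.camera(name): name is "scene" or "top"; returns a dict with "color" (480x640x3 uint8, red, green, blue), "range_z" (480x640 float32, m along the optical axis (not along the pixel's ray), 0 where there is no reading), "mtx" (3x3 intrinsics, pixels), "origin" and "attitude" of the camera in the world. Camera axes: x right, y up, looking along -z (the intrinsics and any distortion apply to the point x, -y, -z); pixel columns grow to the right and rows downward; lengths in m; the calibration is good to about 2 mm. A picture is of the moment at which its call begins.
- manip.sign_off(): hands the job in, once; it reports no verdict.
The state is a dict: "clock": time; "joint_positions": joint angles; "joint_vel": joint speeds; "joint_torque": joint torques, N m; "tool_pos": TCP position; "eef_rot": TCP orientation; "contact_force": force on the tool from outside, world axes, zero at the start; "torque": the same for the moment, N m; "opening": finger opening in m.
Only numpy, scipy, OpenCV 4.12 (cv2) and the standard library are available. Lean on these libraries where they do the work, as an engineer would, in place of code of your own. Each camera call takes 0.05 s, during which the arm holds its last target.

## Working session

There is one attempt and no reset: what is moved stays moved. The work goes in short steps, Python scripts to look and compute and a shell command to move; the robot and the scene stay as the last step left them, time stands still between calls to the robot, and variables do not carry over. Pictures are saved under pics/ and viewed, and the job is handed in when it is done.

```bash
mkdir -p pics; ls; python3 - <<'E'
from plant import manip
import cv2,numpy as np
s=manip.sense();print(s)
for n in("scene","top"):
    c=manip.camera(n);cv2.imwrite(f"pics/{n}0.png",c["color"][:,:,::-1]);np.savez(f"{n}0.npz",**c)
    print(n,c["mtx"],c["origin"],c["attitude"],c.keys())
E
```

```text
pics
{'clock': 0.0, 'joint_positions': array([ 1.04150042,  0.42673137,  0.0738688 ,  1.60659091, -0.03406469,
        1.11081268, -0.067088  ]), 'joint_vel': array([-2.59332302e-03, -1.86466959e-04,  9.25022885e-04, -3.21791157e-05,
        2.81069142e-04, -2.02345626e-04, -9.45959079e-04]), 'joint_torque': array([ 1.43072462e-03, -9.35803413e+01,  3.66702899e+00, -4.54167831e+01,
       -4.87422233e-02,  2.02975678e-02,  1.42385561e-04]), 'tool_pos': array([ 0.250047  , -0.62654414,  0.22978368]), 'eef_rot': array([-3.14031647e+00,  1.33510548e-04,  3.79776201e-01]), 'contact_force': array([-0.64343164, -0.59982802, -0.64566898]), 'torque': array([0.01543235, 0.02012331, 0.00873245]), 'opening': 0.09371024674685509}
scene [[506.09652072   0.         319.07038541]
 [  0.         506.09652072 237.70097573]
 [  0.           0.           1.        ]] [ 0.89748809 -0.58396048  1.26734141] [0.57472302 0.00229604 0.58746366] dict_keys(['color', 'range_z', 'mtx', 'origin', 'attitude'])
top [[544.20077979   0.         312.45493543]
 [  0.         544.20077979 240.88433421]
 [  0.           0.           1.        ]] [0.31842669 0.05752708 1.41892477] [ 1.11864384e-01 -4.17761612e-04 -1.54615925e+00] dict_keys(['color', 'range_z', 'mtx', 'origin', 'attitude'])
```

View pics/scene0.png

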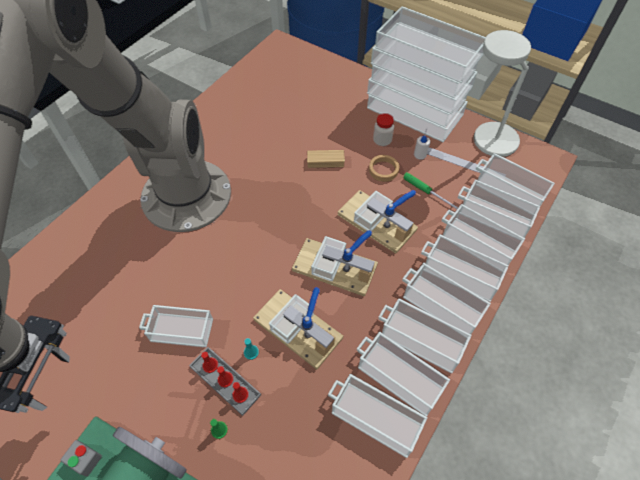

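View pics/top0.png

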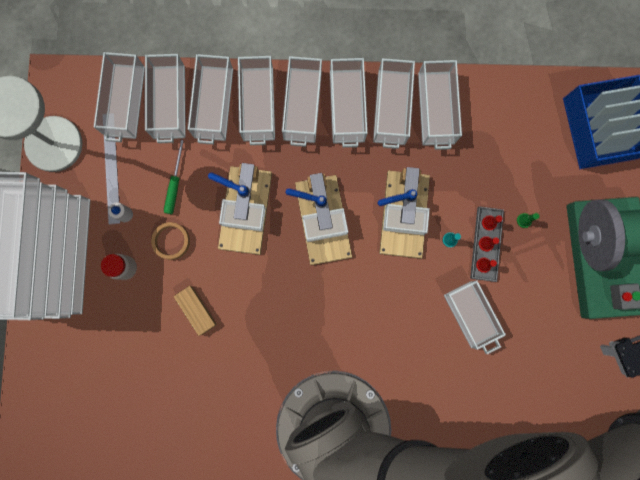

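The top view (up = +x, left = +y) shows the clamps at about (243,208), (322,218) and (406,212). The blue levers point left. The red markers are at (489,223), (487,244) and (485,266), with the turquoise one at (450,240) and the green one at (527,220). Next I'll measure positions.

```bash
cat > h.py <<'E'
import numpy as np,cv2
from scipy.spatial.transform import Rotation as R
def cloud(c):
    z=c["range_z"];v,u=np.mgrid[:480,:640];K=c["mtx"]
    x=(u-K[0,2])/K[0,0]*z;y=(v-K[1,2])/K[1,1]*z
    P=np.stack([x,-y,-z],-1)
    return P@R.from_euler('xyz',c["attitude"]).as_matrix().T+c["origin"]
def hsv(c): return cv2.cvtColor(c["color"],cv2.COLOR_RGB2HSV)
E
python3 - <<'E'
from h import *
for n in("top","scene"):
    c=np.load(n+"0.npz");P=cloud(c);H=hsv(c)
    print(n,"table z",[P[p].round(4) for p in ((350,400),(300,270))] if n=="top" else P[300,400])
    for nm,lo,hi in(("blue",(105,150,60),(125,255,255)),("red",(0,170,60),(6,255,255)),("green",(50,150,50),(70,255,255)),("turq",(80,150,50),(98,255,255))):
        m=cv2.inRange(H,lo,hi)
        if nm=="red": m|=cv2.inRange(H,(174,170,60),(180,255,255))
        k,l,st,ce=cv2.connectedComponentsWithStats(m)
        for i in range(1,k):
            if st[i,4]<25: continue
            p=P[l==i]; p=p[(c["range_z"][l==i]>0)]
            print(nm,ce[i].round(0),st[i,4],"med",np.median(p,0).round(3),"min",p.min(0).round(3),"max",p.max(0).round(3))
            if nm=="blue":
                q=p[abs(p[:,2]-.122)<.012]
                if len(q)>15:
                    d=np.linalg.svd(q[:,:2]-q[:,:2].mean(0))[2][0]; print("   grip",q.mean(0).round(4),d.round(3),len(q), q[:,2].max())
E
python3 - <<'E'
import cv2
i=cv2.imread('pics/top0.png')
cv2.imwrite('pics/top0c.png',cv2.resize(i[150:270,195:445],None,fx=3.2,fy=3.2,interpolation=cv2.INTER_CUBIC))
E
```

```text
top table z [array([ 0.2018, -0.1704,  0.0015]), array([ 0.3209,  0.1672, -0.0011])]
blue [592. 127.] 2342 med [ 0.776 -0.635  0.051] min [ 0.688 -0.794 -0.005] max [ 0.913 -0.603  0.098]
blue [227. 183.] 232 med [0.602 0.275 0.116] min [0.577 0.224 0.088] max [0.624 0.319 0.13 ]
   grip [0.6047 0.279  0.1179] [-0.382 -0.924] 188 0.1303758587513688
blue [305. 196.] 212 med [0.574 0.081 0.117] min [0.556 0.032 0.092] max [0.59  0.128 0.129]
   grip [0.5762 0.0874 0.1183] [0.212 0.977] 171 0.1286015622965826
blue [397. 198.] 203 med [ 0.576 -0.142  0.117] min [ 0.556 -0.19   0.09 ] max [ 0.596 -0.095  0.127]
   grip [ 0.573  -0.1359  0.1184] [ 0.307 -0.952] 168 0.12662845347098206
blue [115. 210.] 44 med [0.533 0.552 0.083] min [0.527 0.546 0.07 ] max [0.542 0.561 0.095]
red [491. 222.] 193 med [ 0.533 -0.393  0.032] min [ 0.518 -0.417  0.004] max [ 0.553 -0.379  0.09 ]
red [487. 243.] 194 med [ 0.478 -0.384  0.032] min [ 0.464 -0.422  0.003] max [ 0.499 -0.371  0.09 ]
red [112. 265.] 425 med [0.396 0.547 0.094] min [ 0.371  0.519 -0.003] max [0.423 0.598 0.103]
red [485. 264.] 196 med
[... 1529 characters left out ...]

red [216. 370.] 408 med [ 0.445 -0.389  0.031] min [ 0.409 -0.407  0.001] max [ 0.498 -0.365  0.089]
red [239. 393.] 209 med [ 0.543 -0.402  0.031] min [ 0.518 -0.417  0.003] max [ 0.556 -0.382  0.09 ]
red [ 80. 450.] 80 med [ 0.351 -0.698  0.101] min [ 0.339 -0.709  0.094] max [ 0.362 -0.688  0.107]
green [417. 183.] 178 med [0.59 0.43 0.02] min [0.542 0.416 0.005] max [0.637 0.444 0.03 ]
green [218. 429.] 211 med [ 0.552 -0.494  0.028] min [ 0.53  -0.509  0.001] max [ 0.562 -0.475  0.084]
green [ 73. 461.] 72 med [ 0.353 -0.722  0.099] min [ 0.344 -0.732  0.095] max [ 0.362 -0.712  0.104]
turq [250. 350.] 180 med [ 0.496 -0.301  0.028] min [ 0.474 -0.314 -0.002] max [ 0.507 -0.28   0.083]
```

View pics/top0c.png

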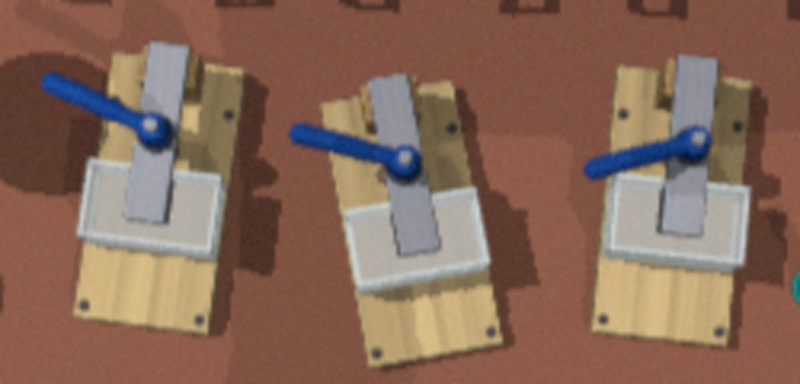

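```bash
cat >> h.py <<'E'
def plan(tgt,yaw,n=8,p0=None,y0=None):
    "print tool-axis rows for straight motion to tgt (world), yaw"
    if p0 is None:
        from plant import manip
        s=manip.sense();p0=s["tool_pos"];y0=s["eef_rot"][2]
    d=(np.array(tgt)-p0)/n;w=(yaw-y0+np.pi)%(2*np.pi)-np.pi
    t=-w/n;out=[]
    for i in range(n):
        a=y0+w*i/n
        out.append([round(v,4) for v in (d[0]*np.cos(a)+d[1]*np.sin(a),d[0]*np.sin(a)-d[1]*np.cos(a),-d[2],t)])
    print(out)
def lev(c):
    "lever fits from blue pixels"
    P=cloud(c);H=hsv(c);m=cv2.inRange(H,(105,150,60),(125,255,255));m[c["range_z"]==0]=0
    Q=P[m>0];r=[]
    for lo,hi in((.2,.34),(0.01,.15),(-.21,-.08)):
        q=Q[(Q[:,1]>lo)&(Q[:,1]<hi)&(Q[:,2]>.08)&(Q[:,2]<.14)&(abs(Q[:,0]-.59)<.08)]
        g=q[q[:,2]>.108];mu=g[:,:2].mean(0);d=np.linalg.svd(g[:,:2]-mu)[2][0];d*=np.sign(d[1])
        tip=mu+d*np.max((g[:,:2]-mu)@d)
        print("ang",round(float(np.arctan2(d[0],d[1])),3),"grip",(tip-.018*d).round(4),"axis",(tip-.09*d).round(4))
E
python3 - <<'E'
from h import *
for n in("top","scene"): print(n);lev(np.load(n+"0.npz"))
plan((.52,-.2,.25),0.0)
plan((.585,.31,.2),-.385,8,(.52,-.2,.25),0)
E
```

```text
top
ang 0.389 grip [0.614  0.3015] axis [0.5867 0.2349]
ang 0.218 grip [0.5812 0.1105] axis [0.5656 0.0402]
ang -0.304 grip [ 0.5658 -0.113 ] axis [ 0.5873 -0.1817]
scene
ang 0.379 grip [0.6157 0.2981] axis [0.589  0.2312]
ang 0.194 grip [0.5836 0.1112] axis [0.5697 0.0405]
ang -0.321 grip [ 0.568  -0.1139] axis [ 0.5908 -0.1822]
[[np.float64(0.0511), np.float64(-0.037), np.float64(-0.0025), np.float64(0.0475)], [np.float64(0.0493), np.float64(-0.0394), np.float64(-0.0025), np.float64(0.0475)], [np.float64(0.0474), np.float64(-0.0417), np.float64(-0.0025), np.float64(0.0475)], [np.float64(0.0453), np.float64(-0.0439), np.float64(-0.0025), np.float64(0.0475)], [np.float64(0.0432), np.float64(-0.046), np.float64(-0.0025), np.float64(0.0475)], [np.float64(0.041), np.float64(-0.048), np.float64(-0.0025), np.float64(0.0475)], [np.float64(0.0386), np.float64(-0.0499), np.float64(-0.0025), np.float64(0.0475)], [np.float64(0.0362), np.float64(-0.0517), np.float64(-0.0025), np.float64(0.0475)]]
[[np.float64(0.0081), np.float64(-0.0638), np.float64(0.0062), 0.0481], [np.float64(0.005), np.float64(-0.0641), np.float64(0.0062), 0.0481], [np.float64(0.002), np.float64(-0.0642), np.float64(0.0062), 0.0481], [np.float64(-0.0011), np.float64(-0.0643), np.float64(0.0062), 0.0481], [np.float64(-0.0042), np.float64(-0.0641), np.float64(0.0062), 0.0481], [np.float64(-0.0073), np.float64(-0.0638), np.float64(0.0062), 0.0481], [np.float64(-0.0104), np.float64(-0.0634), np.float64(0.0062), 0.0481], [np.float64(-0.0134), np.float64(-0.0629), np.float64(0.0062), 0.0481]]
```

```bash
python3 -m inch '[[0.05,-0.037,-0.003,0.048,1],[0.05,-0.04,-0.003,0.048,1],[0.048,-0.042,-0.003,0.048,1],[0.045,-0.044,-0.003,0.048,1],[0.043,-0.046,-0.003,0.048,1],[0.041,-0.048,-0.003,0.048,1],[0.039,-0.05,-0.003,0.048,1],[0.036,-0.052,-0.003,0.048,1]]' 20
python3 - <<'E'
from h import *
from plant import manip
s=manip.sense();print(s['contact_force'])
plan((.585,.305,.2),-.384)
E
```

```text
clock: 1.1
tool_pos: [0.5177, -0.2031, 0.2543]
eef_rot: [3.142, 0.0, -0.006]
contact_force: [0.7, -1.2, 1.2]
opening: 0.0174
[ 0.65096538 -1.23664664  1.24542846]
[[np.float64(0.008), np.float64(-0.0636), np.float64(0.0068), np.float64(0.0473)], [np.float64(0.005), np.float64(-0.0639), np.float64(0.0068), np.float64(0.0473)], [np.float64(0.002), np.float64(-0.064), np.float64(0.0068), np.float64(0.0473)], [np.float64(-0.001), np.float64(-0.0641), np.float64(0.0068), np.float64(0.0473)], [np.float64(-0.0041), np.float64(-0.0639), np.float64(0.0068), np.float64(0.0473)], [np.float64(-0.0071), np.float64(-0.0637), np.float64(0.0068), np.float64(0.0473)], [np.float64(-0.0101), np.float64(-0.0633), np.float64(0.0068), np.float64(0.0473)], [np.float64(-0.013), np.float64(-0.0627), np.float64(0.0068), np.float64(0.0473)]]
```

```bash
python3 -m inch '[[0.008,-0.062,0.007,0.047,1],[0.005,-0.062,0.007,0.047,1],[0.002,-0.062,0.007,0.047,1],[-0.001,-0.062,0.007,0.047,1],[-0.004,-0.062,0.007,0.047,1],[-0.007,-0.062,0.007,0.047,1],[-0.01,-0.062,0.007,0.047,1],[-0.013,-0.062,0.007,0.047,1]]'
python3 - <<'E'
from h import *
p=np.array([.615,.30]);a=.384
t=p-.035*np.array([np.cos(a),-np.sin(a)])
plan((*t,.120),-a,6)
E
```

```text
clock: 2.1
tool_pos: [0.5809, 0.2894, 0.198]
eef_rot: [3.141, 0.0, -0.382]
contact_force: [0.8, -1.0, -0.6]
opening: 0.0005
[[np.float64(-0.0012), np.float64(-0.0038), np.float64(0.013), np.float64(0.0003)], [np.float64(-0.0012), np.float64(-0.0038), np.float64(0.013), np.float64(0.0003)], [np.float64(-0.0012), np.float64(-0.0038), np.float64(0.013), np.float64(0.0003)], [np.float64(-0.0012), np.float64(-0.0038), np.float64(0.013), np.float64(0.0003)], [np.float64(-0.0012), np.float64(-0.0038), np.float64(0.013), np.float64(0.0003)], [np.float64(-0.0012), np.float64(-0.0038), np.float64(0.013), np.float64(0.0003)]]
```

```bash
python3 -m inch '[[-0.001,-0.004,0.013,0,1],[-0.001,-0.004,0.013,0,1],[-0.001,-0.004,0.013,0,1],[-0.001,-0.004,0.013,0,1],[-0.001,-0.003,0.013,0,1],[-0.001,-0.002,0.013,0,1],[0,0,0,0,1],[0,0,0,0,1]]'
cat >> h.py <<'E'
def look(tag,sc=True):
    from plant import manip
    for n in("top","scene"):
        c=manip.camera(n);cv2.imwrite(f"pics/{n}_{tag}.png",c["color"][:,:,::-1]);np.savez(f"{n}_{tag}.npz",**c)
E
cat > f.py <<'E'
from h import *
from plant import manip
import sys
p=np.array(eval(sys.argv[1]));a=float(sys.argv[2])
s=manip.sense();e=np.array([np.cos(a),-np.sin(a)]);d=np.array([np.sin(a),np.cos(a)])
r=s['tool_pos'][:2]-p;F=s['contact_force'][:2]
print("t",round(s['clock'],2),"along",(r@e*1000).round(2),"lat",(r@d*1000).round(2),"Falong",(F@e).round(2),"Flat",(F@d).round(2),"Fz",s['contact_force'][2].round(2),"z",s['tool_pos'][2].round(4),"mz",s['torque'][2].round(3))
E
python3 f.py .615,.30 .384
python3 - <<'E'
from h import *
look("1")
i=cv2.imread('pics/scene_1.png');cv2.imwrite('pics/s1c.png',cv2.resize(i[150:300,310:470],None,fx=4,fy=4,interpolation=cv2.INTER_CUBIC))
E
```

```text
clock: 3.1
tool_pos: [0.5833, 0.3094, 0.1208]
eef_rot: [-3.141, -0.0, -0.38]
contact_force: [0.0, 0.2, 0.1]
opening: 0.0006
t 3.1 along -32.92 lat -3.18 Falong -0.03 Flat 0.15 Fz 0.05 z 0.1208 mz -0.02
```

View pics/s1c.png

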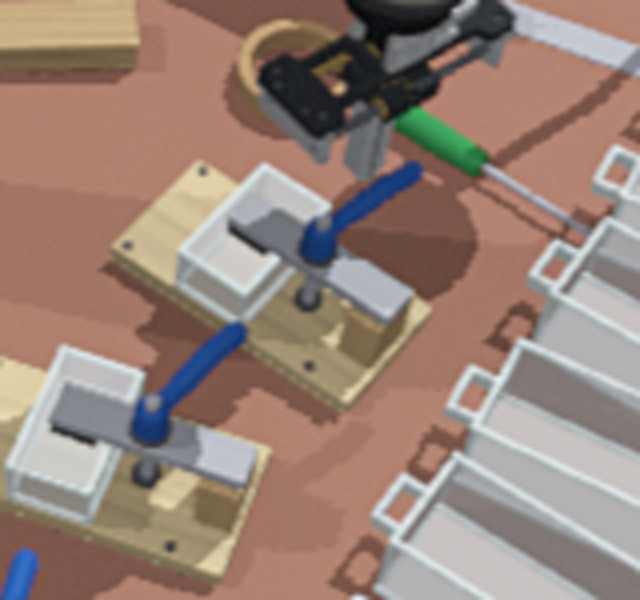

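The fingers are shut and hover behind the first grip, not touching it. Approaching slowly.

```bash
python3 -m inch '[[0.003,0,0,0,1],[0.003,0,0,0,1],[0.002,0,0,0,1],[0.002,0,0,0,1],[0.001,0,0,0,1],[0.001,0,0,0,1],[0.001,0,0,0,1],[0,0,0,0,1]]'
python3 f.py .615,.30 .384
```

```text
clock: 4.2
tool_pos: [0.5952, 0.3045, 0.1205]
eef_rot: [-3.142, 0.0, -0.38]
contact_force: [0.2, 0.5, -0.4]
opening: 0.0004
t 4.2 along -20.04 lat -3.22 Falong -0.03 Flat 0.51 Fz -0.42 z 0.1205 mz -0.023
```

```bash
python3 -m inch '[[0.0005,0,0,0,1],[0.0005,0,0,0,1],[0.0005,0,0,0,1],[0.0005,0,0,0,1],[0.0005,0,0,0,1],[0,0,0,0,1],[0,0,0,0,1],[0,0,0,0,1]]'
python3 f.py .615,.30 .384
```

```text
clock: 5.2
tool_pos: [0.5968, 0.3041, 0.1205]
eef_rot: [3.142, 0.001, -0.38]
contact_force: [-6.4, 2.8, 2.5]
opening: 0.0007
t 5.2 along -18.44 lat -2.98 Falong -7.03 Flat 0.17 Fz 2.47 z 0.1205 mz -0.069
```

```bash
python3 -m inch '[[0,0,0,0,1],[0,0,0,0,1],[0,0,0,0,1],[0,0,0,0,1],[0,0,0,0,1],[0,0,0,0,1],[0,0,0,0,1],[0,0,0,0,1]]'
python3 f.py .615,.30 .384
```

```text
clock: 6.2
tool_pos: [0.5968, 0.3041, 0.1204]
eef_rot: [3.141, 0.001, -0.38]
contact_force: [-5.7, 2.5, 2.7]
opening: 0.0005
t 6.2 along -18.44 lat -2.98 Falong -6.2 Flat 0.14 Fz 2.72 z 0.1204 mz -0.015
```

Clamp 1 holds about 6.5 N without moving, so it is sound. Back off and go to clamp 2.

```bash
python3 - <<'E'
from h import *
plan((.5531,.117,.18),-.206,5,(.5835,.3095,.18),-.38)
E
```

```text
[[np.float64(0.0086), np.float64(0.038), np.float64(-0.0), -0.0348], [np.float64(0.0073), np.float64(0.0383), np.float64(-0.0), -0.0348], [np.float64(0.006), np.float64(0.0385), np.float64(-0.0), -0.0348], [np.float64(0.0046), np.float64(0.0387), np.float64(-0.0), -0.0348], [np.float64(0.0033), np.float64(0.0388), np.float64(-0.0), -0.0348]]
```

```bash
python3 -m inch '[[-0.014,0,0,0,1],[0,0,-0.03,0,1],[0,0,-0.03,0,1],[0.009,0.038,0,-0.035,1],[0.007,0.038,0,-0.035,1],[0.006,0.038,0,-0.035,1],[0.005,0.039,0,-0.035,1],[0.003,0.039,0,-0.035,1]]'
python3 f.py .5825,.111 .206
```

```text
clock: 7.2
tool_pos: [0.5539, 0.1154, 0.1807]
eef_rot: [-3.142, -0.001, -0.204]
contact_force: [-0.7, 0.6, -0.0]
opening: 0.0005
t 7.2 along -28.85 lat -1.52 Falong -0.85 Flat 0.39 Fz -0.0 z 0.1807 mz -0.039
```

```bash
python3 -m inch '[[0,0,0.02,0,1],[0,0,0.02,0,1],[0,0,0.02,0,1],[0.001,0,0,0,1],[0.002,0,0,0,1],[0.001,0,0,0,1],[0.001,0,0,0,1],[0,0,0,0,1]]'
python3 f.py .5825,.111 .206
```

```text
clock: 8.2
tool_pos: [0.5595, 0.1156, 0.1208]
eef_rot: [-3.141, -0.0, -0.205]
contact_force: [0.9, 0.1, -0.1]
opening: 0.0005
t 8.2 along -23.43 lat -0.25 Falong 0.87 Flat 0.31 Fz -0.1 z 0.1208 mz -0.057
```

```bash
python3 -m inch '[[0.0005,0,0,0,1],[0.0005,0,0,0,1],[0.0005,0,0,0,1],[0.0005,0,0,0,1],[0.0005,0,0,0,1],[0.0005,0,0,0,1],[0,0,0,0,1],[0,0,0,0,1]]'
python3 f.py .5825,.111 .206
```

```text
clock: 9.2
tool_pos: [0.5623, 0.1149, 0.1205]
eef_rot: [-3.141, -0.0, -0.205]
contact_force: [-0.2, -0.9, -0.8]
opening: 0.0007
t 9.2 along -20.6 lat -0.27 Falong 0.03 Flat -0.93 Fz -0.79 z 0.1205 mz -0.052
```

```bash
python3 -m inch '[[0.0005,0,0,0,1],[0.0005,0,0,0,1],[0.0005,0,0,0,1],[0.0005,0,0,0,1],[0,0,0,0,1],[0,0,0,0,1],[0,0,0,0,1],[0,0,0,0,1]]'
python3 f.py .5825,.111 .206
```

```text
clock: 10.2
tool_pos: [0.5642, 0.1146, 0.1205]
eef_rot: [-3.142, 0.0, -0.205]
contact_force: [-2.0, 1.5, 1.6]
opening: 0.0006
t 10.2 along -18.65 lat -0.25 Falong -2.25 Flat 1.09 Fz 1.62 z 0.1205 mz 0.011
```

```bash
python3 -m inch '[[0.0005,0,0,0,1],[0.0005,0,0,0,1],[0.0005,0,0,0,1],[0,0,0,0,1],[0,0,0,0,1],[0,0,0,0,1],[0,0,0,0,1],[0,0,0,0,1]]'
python3 f.py .5825,.111 .206
```

```text
clock: 11.2
tool_pos: [0.5657, 0.1142, 0.1205]
eef_rot: [-3.142, 0.0, -0.205]
contact_force: [-2.6, 2.6, 0.0]
opening: 0.0005
t 11.2 along -17.11 lat -0.26 Falong -3.11 Flat 1.96 Fz 0.02 z 0.1205 mz -0.013
```

```bash
python3 -m inch '[[0.0005,0,0,0,1],[0.0005,0,0,0,1],[0.0005,0,0,0,1],[0.0005,0,0,0,1],[0,0,0,0,1],[0,0,0,0,1],[0,0,0,0,1],[0,0,0,0,1]]'
python3 f.py .5825,.111 .206
```

```text
clock: 12.2
tool_pos: [0.5677, 0.1138, 0.1205]
eef_rot: [-3.141, -0.0, -0.205]
contact_force: [-3.1, 3.0, 0.5]
opening: 0.0002
t 12.2 along -15.08 lat -0.27 Falong -3.66 Flat 2.34 Fz 0.48 z 0.1205 mz -0.051
```

Force stays near 3 N while the lever follows, so clamp 2 is slack. I'll let it turn to about 14 mm.

```bash
python3 -m inch '[[0.0015,0,0,0,1],[0.0015,0,0,0,1],[0.0015,0,0,0,1],[0.0015,0,0,0,1],[0.0015,0,0,0,1],[0.0015,0,0,0,1],[0.001,0,0,0,1],[0,0,0,0,1]]'
python3 f.py .5825,.111 .206
python3 - <<'E'
from h import *
plan((.547,-.106,.18),.312,6,(.557,.1155,.18),-.205)
E
```

```text
clock: 13.2
tool_pos: [0.5775, 0.1116, 0.1204]
eef_rot: [3.141, 0.0, -0.205]
contact_force: [-2.5, 1.7, -0.0]
opening: 0.0003
t 13.2 along -5.03 lat -0.42 Falong -2.81 Flat 1.19 Fz -0.0 z 0.1204 mz 0.02
[[np.float64(0.0059), np.float64(0.0365), np.float64(-0.0), -0.0862], [np.float64(0.0027), np.float64(0.0369), np.float64(-0.0), -0.0862], [np.float64(-0.0005), np.float64(0.037), np.float64(-0.0), -0.0862], [np.float64(-0.0036), np.float64(0.0368), np.float64(-0.0), -0.0862], [np.float64(-0.0068), np.float64(0.0363), np.float64(-0.0), -0.0862], [np.float64(-0.0099), np.float64(0.0356), np.float64(-0.0), -0.0862]]
```

```bash
python3 - <<'E'
from h import *
plan((.5384,-.1227,.18),.312,5,(.5579,.1156,.18),-.205)
E
```

```text
[[np.float64(0.0059), np.float64(0.0475), np.float64(-0.0), -0.1034], [np.float64(0.001), np.float64(0.0478), np.float64(-0.0), -0.1034], [np.float64(-0.004), np.float64(0.0477), np.float64(-0.0), -0.1034], [np.float64(-0.0089), np.float64(0.047), np.float64(-0.0), -0.1034], [np.float64(-0.0137), np.float64(0.0458), np.float64(-0.0), -0.1034]]
```

```bash
python3 -m inch '[[-0.02,0,0,0,1],[0,0,-0.03,0,1],[0,0,-0.03,0,1],[0.006,0.0475,0,-0.103,1],[0.001,0.048,0,-0.103,1],[-0.004,0.048,0,-0.103,1],[-0.009,0.047,0,-0.103,1],[-0.014,0.046,0,-0.103,1]]'
python3 f.py .567,-.1135 -.312
```

```text
clock: 14.2
tool_pos: [0.5377, -0.1254, 0.1807]
eef_rot: [3.141, -0.0, 0.313]
contact_force: [-0.0, 0.6, 0.4]
opening: 0.0003
t 14.2 along -31.57 lat -2.35 Falong 0.17 Flat 0.54 Fz 0.38 z 0.1807 mz 0.031
```

```bash
python3 -m inch '[[0,-0.002,0.02,0,1],[0,0,0.02,0,1],[0,0,0.02,0,1],[0.003,0,0,0,1],[0.002,0,0,0,1],[0.002,0,0,0,1],[0.001,0,0,0,1],[0,0,0,0,1]]'
python3 f.py .567,-.1135 -.312
```

```text
clock: 15.2
tool_pos: [0.545, -0.119, 0.1208]
eef_rot: [3.141, -0.0, 0.31]
contact_force: [-0.7, 0.9, -1.0]
opening: 0.0002
t 15.2 along -22.59 lat 1.53 Falong -0.44 Flat 1.06 Fz -1.01 z 0.1208 mz -0.01
```

```bash
python3 -m inch '[[0.0005,0,0,0,1],[0.0005,0,0,0,1],[0.0005,0,0,0,1],[0.0005,0,0,0,1],[0.0005,0,0,0,1],[0,0,0,0,1],[0,0,0,0,1],[0,0,0,0,1]]'
python3 f.py .567,-.1135 -.312
```

```text
clock: 16.2
tool_pos: [0.5472, -0.1182, 0.1205]
eef_rot: [-3.142, -0.0, 0.31]
contact_force: [-1.4, -0.5, -0.3]
opening: 0.0004
t 16.2 along -20.26 lat 1.61 Falong -1.47 Flat -0.03 Fz -0.31 z 0.1205 mz -0.037
```

```bash
python3 -m inch '[[0.0005,0,0,0,1],[0.0005,0,0,0,1],[0.0005,0,0,0,1],[0,0,0,0,1],[0,0,0,0,1],[0,0,0,0,1],[0,0,0,0,1],[0,0,0,0,1]]'
python3 f.py .567,-.1135 -.312
```

```text
clock: 17.2
tool_pos: [0.5487, -0.1177, 0.1205]
eef_rot: [-3.142, -0.0, 0.31]
contact_force: [0.9, -0.8, -0.7]
opening: 0.0003
t 17.2 along -18.71 lat 1.61 Falong 0.61 Flat -1.01 Fz -0.66 z 0.1205 mz -0.048
```

```bash
python3 -m inch '[[0.0005,0,0,0,1],[0.0005,0,0,0,1],[0.0005,0,0,0,1],[0.0005,0,0,0,1],[0,0,0,0,1],[0,0,0,0,1],[0,0,0,0,1],[0,0,0,0,1]]'
python3 f.py .567,-.1135 -.312
```

```text
clock: 18.2
tool_pos: [0.5503, -0.1172, 0.1204]
eef_rot: [-3.141, 0.0, 0.31]
contact_force: [-5.3, -0.7, 2.8]
opening: 0.0007
t 18.2 along -17.02 lat 1.64 Falong -5.27 Flat 0.94 Fz 2.82 z 0.1204 mz 0.028
```

```bash
python3 -m inch '[[0.0005,0,0,0,1],[0,0,0,0,1],[0,0,0,0,1],[0,0,0,0,1],[0,0,0,0,1],[0,0,0,0,1],[0,0,0,0,1],[0,0,0,0,1]]'
python3 f.py .567,-.1135 -.312
```

```text
clock: 19.2
tool_pos: [0.5506, -0.117, 0.1204]
eef_rot: [-3.141, 0.001, 0.31]
contact_force: [-6.5, -0.8, 3.4]
opening: 0.0006
t 19.2 along -16.66 lat 1.7 Falong -6.46 Flat 1.21 Fz 3.37 z 0.1204 mz -0.019
```

Clamp 3 holds about 6.5 N, so it is sound. I'll back off, then take fresh images to locate the bay and markers.

```bash
python3 -m inch '[[-0.015,0,0,0,1],[-0.005,0,-0.03,0,0.2],[0,0.02,-0.04,0,0.2],[0,0.04,-0.03,0,0.2],[0,0.05,0,0,0.2],[0,0.04,0,0,0.2],[0,0,0,0,0.2],[0,0,0,0,0.2]]'
python3 - <<'E'
from h import *
look("2")
for n in("top","scene"):
    c=np.load(f"{n}_2.npz");print(n);lev(c);P=cloud(c);H=hsv(c)
    red=(cv2.inRange(H,(0,150,40),(7,255,255))|cv2.inRange(H,(173,150,40),(180,255,255)))>0
    for x in(.424,.478,.535):
        m=red&(abs(P[...,0]-x)<.022)&(abs(P[...,1]+.387)<.03)&(P[...,2]>.052)&(P[...,2]<.095)
        q=P[m]; t=q[q[:,2]>.08]; print("marker",x,q.mean(0).round(4),len(q),"top",t.mean(0).round(4) if len(t) else None,len(t))
    w=cv2.inRange(H,(13,60,90),(26,200,255));
    m=(w>0)&(abs(P[...,2]-.018)<.008)&(abs(P[...,1]-.02)<.09)&(P[...,0]>.38)&(P[...,0]<.56)
    q=P[m];print(len(q),q.mean(0).round(3),q.min(0).round(3),q.max(0).round(3))
    print(cv2.minAreaRect((q[:,:2]*1000).astype(np.float32)))
i=cv2.imread('pics/top_2.png');cv2.imwrite('pics/t2c.png',cv2.resize(i[150:310,260:540],None,fx=2.8,fy=2.8,interpolation=cv2.INTER_CUBIC))
E
```

```text
clock: 20.2
tool_pos: [0.5774, -0.2655, 0.2203]
eef_rot: [-3.141, -0.0, 0.31]
contact_force: [-0.4, 0.9, -0.3]
opening: 0.0377
top
ang 0.392 grip [0.6142 0.3019] axis [0.5867 0.2354]
ang 0.458 grip [0.5971 0.1052] axis [0.5653 0.0406]
ang -0.309 grip [ 0.5657 -0.1135] axis [ 0.5876 -0.1821]
marker 0.424 [nan nan nan] 0 top None 0
marker 0.478 [nan nan nan] 0 top None 0
marker 0.535 [nan nan nan] 0 top None 0
1022 [0.463 0.023 0.018] [ 0.418 -0.04   0.01 ] [0.56  0.095 0.026]
((498.17413330078125, 27.123981475830078), (146.18704223632812, 109.86211395263672), 11.917814254760742)
scene
ang 0.375 grip [0.6159 0.2985] axis [0.5896 0.2315]
ang 0.435 grip [0.5999 0.1048] axis [0.5696 0.0395]
ang -0.329 grip [ 0.5679 -0.1143] axis [ 0.5911 -0.1825]
marker 0.424 [ 0.4283 -0.3832  0.0751] 61 top [ 0.4261 -0.382   0.0835] 32
marker 0.478 [ 0.4839 -0.3903  0.076 ] 59 top [ 0.4816 -0.3898  0.0837] 33
marker 0.535 [ 0.5393 -0.3995  0.0758] 58 top [ 0.5368 -0.3991  0.0846] 30
373 [0.48  0.016 0.017] [ 0.427 -0.032  0.01 ] [0.56  0.077 0.026]
((496.4711608886719, 27.08310317993164), (127.27425384521484, 110.91553497314453), 7.5661301612854)<stdin>:8: RuntimeWarning: Mean of empty slice.
  ret = um.true_divide(
```

View pics/t2c.png

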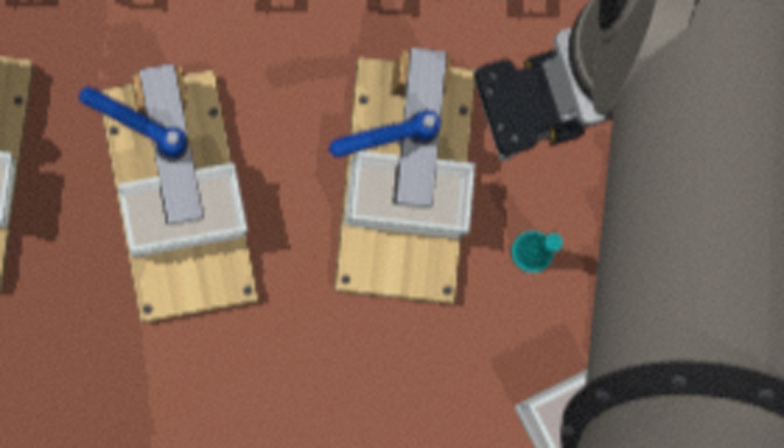

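The top picture shows lever 2 turned (about 0.24 rad, or 17 mm at the grip), levers 1 and 3 unchanged, and clamp 2's bare front at crop (195,280). Now compute the bay and marker positions from the unobstructed first top image.

```bash
python3 - <<'E'
from h import *
c=np.load("top0.npz");P=cloud(c);H=hsv(c);K=c["mtx"];Rm=R.from_euler('xyz',c["attitude"]).as_matrix()
def at(u,v,z):
    d=Rm@np.array([(u-K[0,2])/K[0,0],-(v-K[1,2])/K[1,1],-1]);return (c["origin"]+d*(z-c["origin"][2])/d[2])[:2]
a=at(195+370/3.2,150+367/3.2,.018);b=at(195+503/3.2,150+343/3.2,.018)
e=(b-a);print(a,b,np.linalg.norm(e));e/=np.linalg.norm(e);n=np.array([-e[1],e[0]])
print("clamp yaw",np.arctan2(n[1],n[0]),"bay",(a+b)/2+.03*n)
for yw in(.13,.17,.2): print(yw,np.array([.5676,.0404])-.115*np.array([np.cos(yw),np.sin(yw)]))
red=(cv2.inRange(H,(0,150,40),(7,255,255))|cv2.inRange(H,(173,150,40),(180,255,255)))>0
for x in(.424,.478,.535):
    m=red&(abs(P[...,0]-x)<.022)&(abs(P[...,1]+.387)<.035)&(P[...,2]>.06)
    q=P[m];t=q[q[:,2]>.08];print(q.mean(0).round(4),len(q),t.mean(0).round(4),len(t),t.min(0).round(4),t.max(0).round(4))
i=cv2.imread('pics/top0.png');cv2.imwrite('pics/t0m.png',cv2.resize(i[200:290,430:540],None,fx=6,fy=6,interpolation=cv2.INTER_CUBIC))
E
```

```text
[0.41392048 0.06401345] [ 0.43595145 -0.04277742] 0.10903969023599001
clamp yaw 0.20344597967606978 bay [0.45431725 0.01667938]
0.13 [0.45357038 0.02549207]
0.17 [0.45425775 0.02094403]
0.2 [0.45489234 0.01755303]
[ 0.425  -0.3819  0.0794] 50 [ 0.4257 -0.3833  0.0844] 32 [ 0.4195 -0.3917  0.0805] [ 0.4322 -0.376   0.0898]
[ 0.4805 -0.3885  0.0794] 50 [ 0.4804 -0.3898  0.0841] 32 [ 0.474  -0.3981  0.0801] [ 0.4872 -0.3825  0.0896]
[ 0.5352 -0.3968  0.0794] 50 [ 0.536  -0.3984  0.0849] 31 [ 0.5292 -0.4057  0.0816] [ 0.5422 -0.3906  0.0903]
```

View pics/t0m.png

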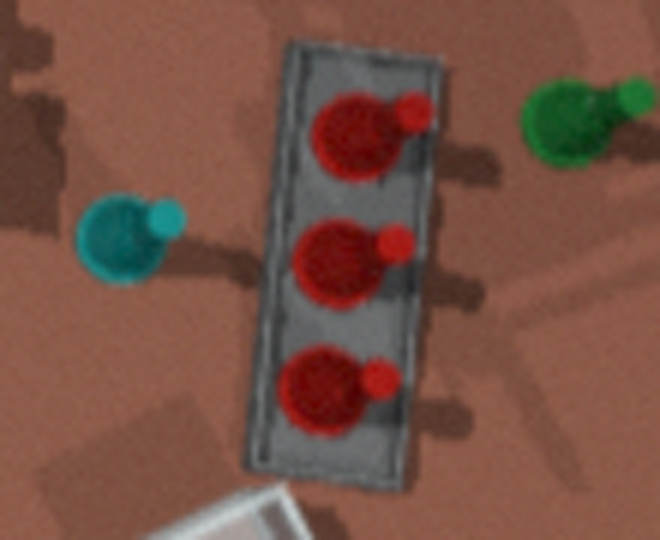

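```bash
python3 - <<'E'
from h import *
plan((.4255,-.383,.17),0.0,6)
E
```

```text
[[np.float64(-0.0302), np.float64(0.011), np.float64(0.0084), np.float64(0.0518)], [np.float64(-0.0295), np.float64(0.0125), np.float64(0.0084), np.float64(0.0518)], [np.float64(-0.0289), np.float64(0.014), np.float64(0.0084), np.float64(0.0518)], [np.float64(-0.0281), np.float64(0.0155), np.float64(0.0084), np.float64(0.0518)], [np.float64(-0.0272), np.float64(0.017), np.float64(0.0084), np.float64(0.0518)], [np.float64(-0.0263), np.float64(0.0183), np.float64(0.0084), np.float64(0.0518)]]
```

```bash
python3 -m inch '[[-0.03,0.011,0.008,0.052,0],[-0.03,0.012,0.008,0.052,0],[-0.029,0.014,0.008,0.052,0],[-0.028,0.016,0.008,0.052,0],[-0.027,0.017,0.008,0.052,0],[-0.026,0.018,0.008,0.052,0],[0,0,0,0,0],[0,0,0,0,0]]'
python3 - <<'E'
from h import *
plan((.4255,-.383,.078),0.0,6)
E
```

```text
clock: 21.3
tool_pos: [0.4257, -0.3836, 0.1725]
eef_rot: [-3.141, -0.0, -0.003]
contact_force: [0.5, 0.1, 0.1]
opening: 0.0468
[[np.float64(-0.0), np.float64(-0.0001), np.float64(0.0157), np.float64(-0.0004)], [np.float64(-0.0), np.float64(-0.0001), np.float64(0.0157), np.float64(-0.0004)], [np.float64(-0.0), np.float64(-0.0001), np.float64(0.0157), np.float64(-0.0004)], [np.float64(-0.0), np.float64(-0.0001), np.float64(0.0157), np.float64(-0.0004)], [np.float64(-0.0), np.float64(-0.0001), np.float64(0.0157), np.float64(-0.0004)], [np.float64(-0.0), np.float64(-0.0001), np.float64(0.0157), np.float64(-0.0004)]]
```

```bash
python3 -m inch '[[0,0,0.016,0,0],[0,0,0.016,0,0],[0,0,0.016,0,0],[0,0,0.016,0,0],[0,0,0.016,0,0],[0,0,0.015,0,0],[0,0,0,0,0],[0,0,0,0,0]]'
python3 - <<'E'
from h import *
look("3")
i=cv2.imread('pics/scene_3.png');cv2.imwrite('pics/s3c.png',cv2.resize(i[290:440,140:300],None,fx=4,fy=4,interpolation=cv2.INTER_CUBIC))
E
```

```text
clock: 22.3
tool_pos: [0.4258, -0.3836, 0.0778]
eef_rot: [3.141, -0.0, -0.002]
contact_force: [-0.1, -0.3, 0.4]
opening: 0.0469
```

View pics/s3c.png

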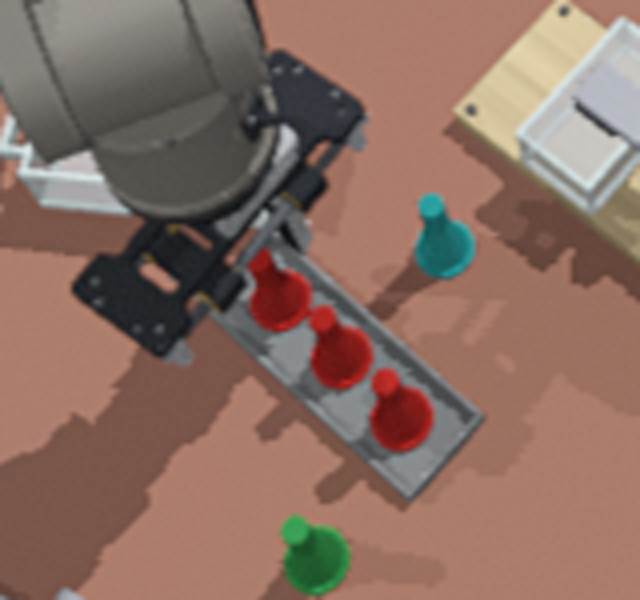

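The jaws straddle the near marker's stem (crop 262,265) with nothing disturbed. Grip and lift.

```bash
python3 -m inch '[[0,0,0,0,1],[0,0,0,0,1],[0,0,0,0,1],[0,0,0,0,1],[0,0,0,0,1],[0,0,0,0,1],[0,0,-0.01,0,1],[0,0,-0.02,0,1]]' 15
python3 -m inch '[[0,0,-0.04,0,1],[0,0,-0.04,0,1],[0,0,-0.03,0,1],[0,0,-0.02,0,1],[0,0,0,0,1],[0,0,0,0,1],[0,0,0,0,1],[0,0,0,0,1]]'
python3 - <<'E'
from h import *
look("4")
i=cv2.imread('pics/scene_4.png');cv2.imwrite('pics/s4c.png',cv2.resize(i[260:440,120:300],None,fx=3.3,fy=3.3,interpolation=cv2.INTER_CUBIC))
plan((.4545,.018,.235),0.2,8)
E
```

```text
clock: 23.4
tool_pos: [0.4253, -0.3832, 0.1078]
eef_rot: [-3.141, 0.001, -0.002]
contact_force: [1.0, -0.7, -0.9]
opening: 0.0167
clock: 24.4
tool_pos: [0.4254, -0.3833, 0.2368]
eef_rot: [-3.141, 0.001, -0.002]
contact_force: [0.6, 0.4, -0.9]
opening: 0.0167
[[np.float64(0.0035), np.float64(-0.0502), np.float64(0.0003), np.float64(-0.0253)], [np.float64(0.0048), np.float64(-0.0501), np.float64(0.0003), np.float64(-0.0253)], [np.float64(0.006), np.float64(-0.0499), np.float64(0.0003), np.float64(-0.0253)], [np.float64(0.0073), np.float64(-0.0498), np.float64(0.0003), np.float64(-0.0253)], [np.float64(0.0086), np.float64(-0.0496), np.float64(0.0003), np.float64(-0.0253)], [np.float64(0.0098), np.float64(-0.0493), np.float64(0.0003), np.float64(-0.0253)], [np.float64(0.0111), np.float64(-0.0491), np.float64(0.0003), np.float64(-0.0253)], [np.float64(0.0123), np.float64(-0.0488), np.float64(0.0003), np.float64(-0.0253)]]
```

View pics/s4c.png

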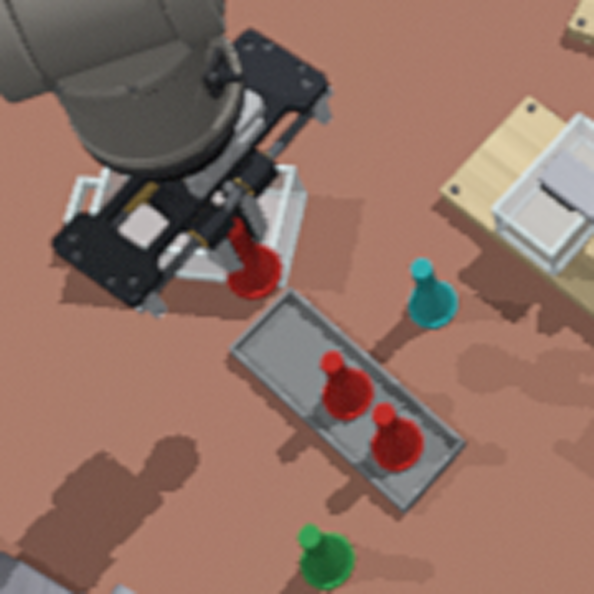

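Marker held upright (crop 255,265); the other two are still in the tray. Carry it to clamp 2's bay.

```bash
python3 -m inch '[[0.0035,-0.05,0,-0.025,1],[0.005,-0.05,0,-0.025,1],[0.006,-0.05,0,-0.025,1],[0.007,-0.05,0,-0.025,1],[0.009,-0.0495,0,-0.025,1],[0.01,-0.049,0,-0.025,1],[0.011,-0.049,0,-0.025,1],[0.012,-0.049,0,-0.025,1]]'
python3 - <<'E'
from h import *
plan((.4545,.0185,.235),0.2,3)
E
```

```text
clock: 25.5
tool_pos: [0.4551, 0.0192, 0.2376]
eef_rot: [3.141, -0.0, 0.198]
contact_force: [0.7, -0.7, -0.7]
opening: 0.0167
[[np.float64(-0.0002), np.float64(0.0002), np.float64(0.0009), np.float64(-0.0005)], [np.float64(-0.0002), np.float64(0.0002), np.float64(0.0009), np.float64(-0.0005)], [np.float64(-0.0002), np.float64(0.0002), np.float64(0.0009), np.float64(-0.0005)]]
```

```bash
python3 -m inch '[[0,0,0.03,0,1],[0,0,0.03,0,1],[0,0,0.03,0,1],[0,0,0.025,0,1],[0,0,0.012,0,1],[0,0,0,0,1],[0,0,0,0,1],[0,0,0,0,1]]'
python3 - <<'E'
from h import *
look("5")
c=np.load("scene_5.npz");
for n,r in(("scene",(200,320,270,400)),("top",(180,290,270,380))):
    i=cv2.imread(f'pics/{n}_5.png')[r[0]:r[1],r[2]:r[3]];cv2.imwrite(f'pics/{n}5c.png',cv2.resize(i,None,fx=4.5,fy=4.5,interpolation=cv2.INTER_CUBIC))
E
```

```text
clock: 26.5
tool_pos: [0.4557, 0.0176, 0.1113]
eef_rot: [3.141, -0.001, 0.198]
contact_force: [-0.1, 0.2, -0.1]
opening: 0.0167
```

View pics/scene5c.png

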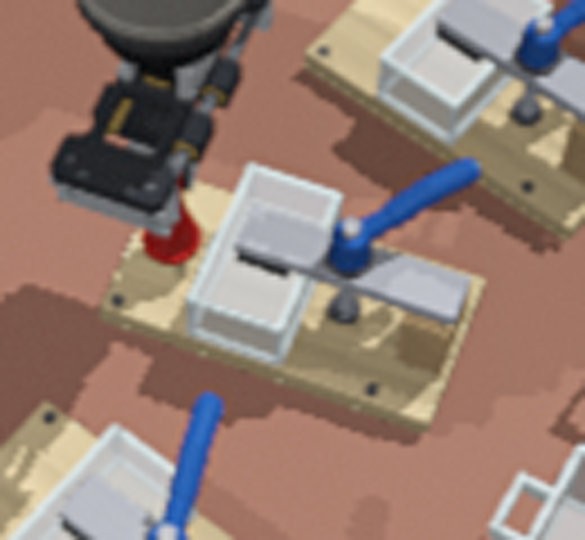

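View pics/top5c.png

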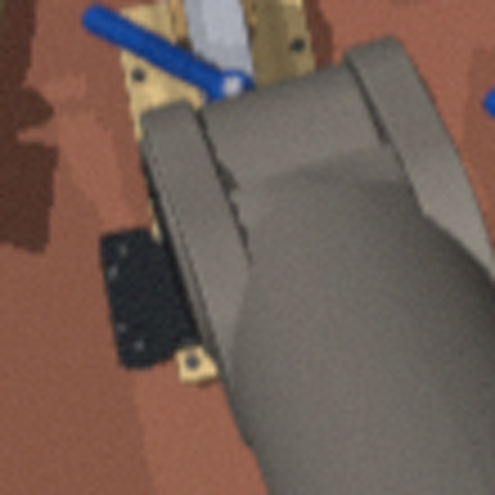

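The marker hovers about 20 mm above clamp 2's bare end (crop 172,240), clear of the drawer. Lowering.

```bash
python3 -m inch '[[-0.001,0,0.005,0,1],[0,0,0.005,0,1],[0,0,0.003,0,1],[0,0,0.002,0,1],[0,0,0.002,0,1],[0,0,0.001,0,1],[0,0,0,0,1],[0,0,0,0,1]]'
```

```text
clock: 27.6
tool_pos: [0.4542, 0.0175, 0.0926]
eef_rot: [-3.142, -0.0, 0.198]
contact_force: [-0.6, -0.0, -1.2]
opening: 0.0171
```

```bash
python3 -m inch '[[0,0,0.0005,0,1],[0,0,0.0005,0,1],[0,0,0.0005,0,1],[0,0,0,0,1],[0,0,0,0,1],[0,0,0,0,1],[0,0,0,0,1],[0,0,0,0,1]]'
```

```text
clock: 28.6
tool_pos: [0.4543, 0.0175, 0.0913]
eef_rot: [3.142, -0.0, 0.198]
contact_force: [-2.0, 0.3, 7.6]
opening: 0.0167
```

Seated (7.6 N up). Release, then withdraw straight up.

```bash
python3 -m inch '[[0,0,-0.0005,0,1],[0,0,0,0,0.5],[0,0,0,0,0.2],[0,0,0,0,0.1],[0,0,0,0,0.1],[0,0,0,0,0.1],[0,0,-0.01,0,0.1],[0,0,-0.02,0,0.1]]'
python3 -m inch '[[0,0,-0.03,0,0.1],[0,0,-0.04,0,0.1],[0,0,-0.04,0,0.1],[0,0.05,0,0,0.1],[0,0.05,0,0,0.1],[0,0.05,0,0,0.1],[0,0.05,0,0,0.1],[0,0.05,0,0,0.1]]'
python3 -m inch '[[0,0.05,0,0,0.1],[0,0.05,0,0,0.1],[0,0,0,0,0.1],[0,0,0,0,0.1],[0,0,0,0,0.1],[0,0,0,0,0.1],[0,0,0,0,0.1],[0,0,0,0,0.1]]'
python3 - <<'E'
from h import *
look("6")
for n in("top","scene"):
    c=np.load(f"{n}_6.npz");print(n);lev(c)
    P=cloud(c);H=hsv(c);red=(cv2.inRange(H,(0,150,40),(7,255,255))|cv2.inRange(H,(173,150,40),(180,255,255)))>0
    m=red&(abs(P[...,1]-.02)<.05)&(abs(P[...,0]-.45)<.05);q=P[m];print(len(q),q.mean(0),q[:,2].max(),q[q[:,2]>.085].mean(0))
E
```

```text
clock: 29.6
tool_pos: [0.4538, 0.0175, 0.1219]
eef_rot: [-3.141, 0.001, 0.198]
contact_force: [0.2, -0.1, 0.8]
opening: 0.0423
clock: 30.6
tool_pos: [0.5035, -0.2292, 0.2324]
eef_rot: [3.141, -0.001, 0.198]
contact_force: [0.7, -0.4, -0.6]
opening: 0.0424
clock: 31.6
tool_pos: [0.523, -0.3255, 0.2316]
eef_rot: [-3.142, -0.0, 0.198]
contact_force: [-0.7, 0.2, -0.3]
opening: 0.0423
top
ang 0.393 grip [0.6138 0.3013] axis [0.5862 0.2348]
ang 0.461 grip [0.5968 0.1045] axis [0.5647 0.04  ]
ang -0.308 grip [ 0.5656 -0.1129] axis [ 0.5874 -0.1815]
174 [0.45128545 0.01553498 0.05028125] 0.10346042124339538 [0.45384503 0.01480126 0.09768414]
scene
ang 0.379 grip [0.6167 0.3005] axis [0.5901 0.2336]
ang 0.444 grip [0.5989 0.103 ] axis [0.568 0.038]
ang -0.326 grip [ 0.5678 -0.1139] axis [ 0.5908 -0.1821]
168 [0.45769262 0.01087398 0.05016364] 0.09896078315556278 [0.45523916 0.01488812 0.09449136]
```

View pics/scene_6.png

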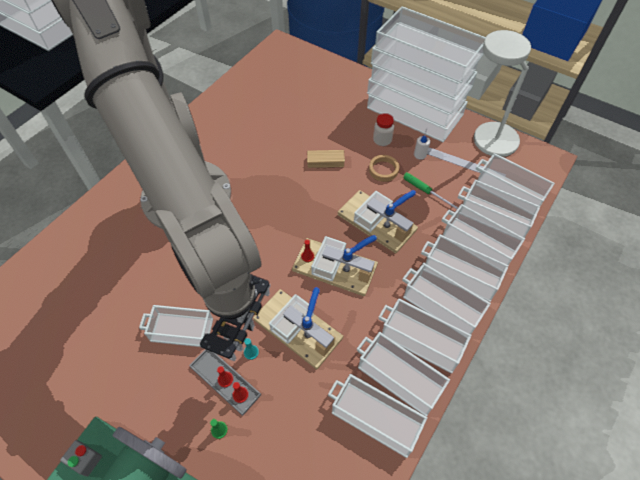

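View pics/top_6.png

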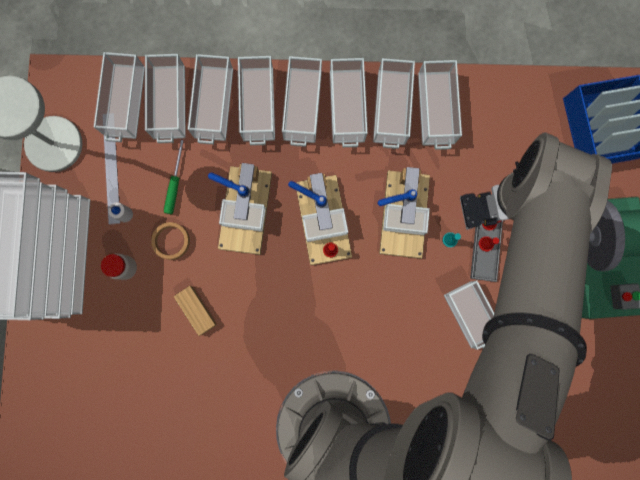

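The marker stands upright on the middle clamp's bare end (scene 307,250; top 331,249). Two markers remain in the tray, the bystanders look unmoved, and the gripper is clear. Handing in.

```bash
python3 -c "
from plant import manip
print(manip.sign_off(), manip.sense()['clock'])"
```

```text
the job is handed in; nothing more can be done
the job is handed in; nothing more can be done
```

I checked the clamps from left to right: the left and right ones are sound, and the middle one is slack. I stood a red marker on the middle clamp's bare front end and handed the job in at about 32 s.

- **Left clamp (sound):** its lever held a push of about 6–7 N for over a second without moving.
- **Middle clamp (slack):** its lever gave way at about 2–3.7 N, so it never took the full 7 N. I let it turn about 0.24 rad, which is about 17 mm at the grip, and left it there.
- **Right clamp (sound):** its lever held about 6.5 N for most of a second. Force readings vary by about 1 N, so this push may have been slightly under 7 N.
- **Final pictures:** the marker's stem is at (0.454, 0.015), against an estimated bay centre of (0.4545, 0.018). It stands upright with its top at about 98 mm. The two outer levers are unchanged to within measuring error, and the middle one has stayed where I left it. The other two red markers are in the tray, and the look-alikes and bystanders look unmoved.

No check failed. The two cameras' lever positions differ by 2–4 mm, about what the calibration allows. The sign-off reported no verdict.

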